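# Index the rotary table to the next hole

### The arm

A 6-joint arm with a two-finger parallel gripper is mounted at the origin on a cart in front of the work surface, level with it; the furniture and walls round the work are solid. World frame = base frame: x ahead of the robot, y to its left, z up, the work surface at z = 0. Lengths are in m, angles in rad, forces in N, time in s.
With the tool pointing down it reaches from about 0.325 to 0.925 m from the base axis. Payload 3.1 kg.
Tool frame: the origin (TCP) lies between the finger pads; the fingertips stand 11 mm ahead of it and the grasp point (between the pads) lies 8 mm behind it (ctrl.nose_length is the distance from the TCP to the fingertips, in m); z points along the fingers, y is the line along which they close (so a half turn about z gives the same grasp; the last joint's range is limited). The gripper opens to 85 mm and grips with 20 to 120 N. Pads are 22 mm wide; open, the fingers measure 114 mm over their backs; the gripper's body (76 mm by 85 mm) begins 54 mm behind the grasp point. The pads swing forward as they close: fully open they stand 13 mm farther back than shut.
Start: joints at [1.049, 0.217, 1.613, -0, 1.311, -0.112], TCP at [0.249, 0.573, 0.242] pointing down, gripper open.
Joint ranges: [-2.75, 2.75], [-0.78, 2.1], [0.31, 2.55], [-1.13, 4.27], [0.13, 2.63], [-2.58, 2.58]. Speed limits (rad/s): [2.79, 2.79, 3.14, 3.14, 3.14, 3.14].

### API

Orientations are given as a rotation vector (axis times angle).
In Python, from plant import ctrl gives the robot as it stands. The module is installed in compiled form; this text tells all that it offers.
- The arm moves only by the tool drive_tool, never from a script. Its argument "steps" is a list of rows, each a list of 7 numbers: the finger opening in m, from 0 to 0.0854, then the shift along the tool's x, y, z in m, then the turn, a rotation vector about the tool's x, y, z in degrees. In form: [[claw, x, y, z, rx, ry, rz], ...]. A call has 1 to 10 rows; each row is the pose to reach, as a shift and turn from the pose commanded when the call began, along the tool's axes at that moment; what a row does not reach only later rows make up. A row lasts 1/10 s, in which the tool goes at most 50 mm and 8.59 degrees, less where a joint would pass 70% of its speed; a pose out of reach is approached as far as the arm can. A call with a gripper value outside its range is refused whole. The fingers move at their own pace and stop on an object; "newtons" is the grip in N (left out, the last holds). Time passes only in rows, so rows that repeat a pose let the fingers close. It gives the time, the measured TCP pose, the force, the opening and the grip force at its end, in the units of the state.
- ctrl.observe(): the state, without advancing time (a new reading comes with each control period).
- ctrl.read_camera(name): name is "side" or "top" or "wrist"; returns a dict with "image" (384x512x3 uint8, blue, green, red), "z_map" (384x512 float32, m along the optical axis (not along the pixel's ray), 0 where there is no reading), "intrinsics" (3x3 intrinsics, pixels), "rvec" (rotation vector, rad) and "tvec" (3), from world to camera coordinates, as OpenCV has them. Camera axes: x right, y down, z forward; pixel columns grow to the right and rows downward; lengths in m; the calibration is good to about 2 mm. A picture is of the moment at which its call begins.
- ctrl.sign_off(): hands the job in; it is judged then, once.
The state is a dict: "time_s": time; "joints": joint angles; "qvel": joint speeds; "joint_efforts": joint torques, N m; "tool_pos": TCP position; "tcp_rot": TCP orientation; "ft_force": force on the tool from outside, world axes, zero at the start; "ft_torque": the same for the moment, N m; "gripper_width": finger opening in m; "finger_force": force on a finger pad.
Only numpy, scipy, OpenCV 4.12 (cv2) and the standard library are available. Lean on these libraries where they do the work, as an engineer would, in place of code of your own. Each camera call takes 0.05 s, during which the arm holds its last target. There are 200 camera calls.

### The job

Index the small rotary table on by one hole: with the fingertips, press the plunger cap on its arm right down, push the table round anticlockwise (seen from above), and let the plunger spring back up into the next hole, not turning the table the wrong way and not going past that hole. Do not grasp or lift anything: the brass fitting standing loose in the middle of the table stays untouched and rides round with it, and the loose things beside the table stay where they are. Finish with the hand clear of it all.

Things in the scene. Friction and masses are not known exactly. Their poses are not given: they have to be found in the camera images.
- index_base: Fixed base of the rotary table, bolted down: a grey round foot (166 mm across) carrying a fixed dark steel index plate, 202 mm across, 10 mm thick, its top 68 mm above the bench. The plate has 8 equal square holes of 13 mm, one every 45 degrees, centred 85 mm from the axis. Origin: on the table's vertical axis at bench height; z up. The plunger arm stands at 225 degrees (anticlockwise from this body's x axis) at the start and at 270 degrees in the next hole.
- table_axis (a point): Point on the vertical turning axis at the table's top face, 86 mm above the bench. The turning aluminium table is a disc of 132 mm across above the index plate.
- next_hole (a point): Centre of the mouth of the next hole in the index plate, at the top of the plate: one step (45 degrees) anticlockwise from the hole that the pin is in at the start. Fixed.
- plunger_cap (a point): Centre of the top of the plunger's round steel cap (30 mm across, 8 mm thick), 112 mm from the axis, 112 mm above the bench when up. It is at the end of the table's arm, goes round with the table and down with the plunger. Site axes: x points outward from the table axis along the arm, y is the anticlockwise direction of travel, z up. The aluminium arm block under the cap has its top 90 mm above the bench and reaches from 95 to 129 mm from the axis.
- push_face (a point): Point on the flat push plate, an upright aluminium plate fixed on the arm block ahead of the cap in the anticlockwise direction: 34 mm wide along the arm, 7 mm thick, its top 134 mm above the bench. The point is the centre of the upper part of the face that looks back at the cap, 118 mm above the bench, 29 mm from the cap's centre line; point axes as for the cap (y = direction of push). Fingertips that press the cap can push on this face to turn the table.
- index_table (a joint): Turn of the table about its vertical axis, rad, positive anticlockwise from above. 0 = the hole at the start, 0.785 = the next hole. The pin has about 1 degree of play in a hole. The table turns with little friction (under 1 N at the arm) and stays where it is left.
- plunger (a joint): Press of the plunger, m: 0 = up, pin 8 mm deep in a hole from below, table locked; 0.012 = right down on its stop. Beyond about 0.009 the pin is out of the hole and the table can turn. The spring takes about 4 N at the start and 8 N right down. If let go between holes the pin rides along the underside of the plate (about 0.008) and the table still turns; when it comes under a hole the pin springs up into it and locks.
- fitting_mid (a point): Centre, half-way up, of the brass hose fitting (27 mm thick, 41 mm tall) that stands loose and upright in a 10 mm high ring in the middle of the table; its top is 127 mm above the bench. Not to be touched.
- spare_fitting: A second, thinner brass fitting (21 mm thick, 41 mm tall), loose on the bench at the robot's left of the table. Origin: centre of its underside. Leave alone.
- bolt: Yellowish bolt (23 mm wide, 53 mm tall) standing on its head, loose on the bench beyond the spare fitting, to the left of the table. Origin: centre of its underside. Leave alone.
- filter: Black round oil filter (70 mm across, 114 mm tall) standing loose on the bench behind the table and to its left. Origin: centre of its underside. Leave alone.
Not all that is in view belongs to the job. Leave any pink look-alike of the part that bears fitting_mid alone.

How it is judged:
By the outcome, as a careful person would: the job done as asked, in the order asked, and still so for the second after the job is handed in, with the robot touching nothing.
It also fails if it takes over 35 s, if anything falls off the work surface, if the arm or the gripper's body presses on something with over 40 N, if the wrist force passes 120 N, or if a joint passes its speed limit or range.

## Working session

There is one attempt and no reset: what is moved stays moved. The work goes in short steps, Python scripts to look and compute and a tool call to move; the robot and the scene stay as the last step left them, time stands still between calls to the robot, and variables do not carry over. Pictures are saved under pics/ and viewed, at most 10 in all, crops included, and the job is handed in when it is done.

Besides the shell and the picture viewer there is one more tool, called after "Request:" as name(argument=value, ...) on one line, values as JSON. drive_tool: Moves the arm, as the interface text tells. Its arguments: {"type":"object","properties":{"steps":{"type":"array"},"newtons":{"type":"number"}},"required":["steps"]}

```bash
mkdir -p pics
cat > h.py <<'E'
import numpy as np, cv2
from plant import ctrl
def cam(n):
    c=ctrl.read_camera(n); c['R']=cv2.Rodrigues(np.array(c['rvec'],float))[0]; c['t']=np.array(c['tvec'],float).ravel(); return c
def cloud(c):
    K=c['intrinsics']; z=c['z_map']; v,u=np.mgrid[:z.shape[0],:z.shape[1]]
    P=np.stack([(u-K[0,2])/K[0,0]*z,(v-K[1,2])/K[1,1]*z,z],-1)
    W=(P-c['t'])@c['R']; W[z==0]=np.nan; return W
E
python3 - <<'E'
from h import *
o=ctrl.observe(); print(o)
ims=[]
for n in ('top','side'):
    c=cam(n); cv2.imwrite(f'pics/{n}0.png',c['image']); np.savez(f'{n}0.npz',W=cloud(c),im=c['image'],K=c['intrinsics'],R=c['R'],t=c['t'])
    print(n,-c['R'].T@c['t'])
E
```

```text
{'time_s': 0.0, 'joints': array([ 1.04881031e+00,  2.17742539e-01,  1.61492419e+00,  4.85811670e-06,
        1.31131305e+00, -1.12173753e-01]), 'qvel': array([ 1.30610361e-03, -3.53412195e-04, -8.75374048e-05,  8.44210002e-04,
       -1.76846051e-03,  1.93244525e-03]), 'joint_efforts': array([ 5.24656607e-04, -3.96829247e+01, -3.03862202e+01, -3.04210903e-05,
        9.54628398e-03, -3.81910866e-06]), 'tool_pos': array([0.24859097, 0.57257547, 0.24098065]), 'tcp_rot': array([-0.63908553, -3.07513535,  0.00355962]), 'ft_force': array([ 0.40240777, -0.85374706, -0.09835381]), 'ft_torque': array([-0.00649704,  0.02914147, -0.01407758]), 'finger_force': 0.0, 'gripper_width': 0.08518431981981281}
top [ 0.45264382 -0.11884675  1.17035697]
side [ 0.36282342 -0.77624896  0.64795219]
```

View pics/top0.png

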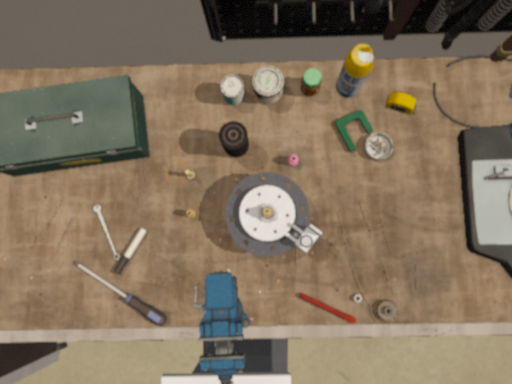

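View pics/side0.png

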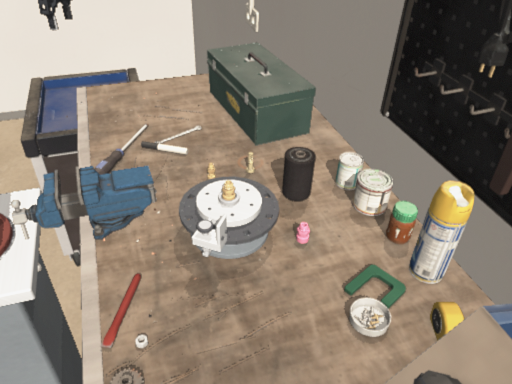

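The top view shows the table at about (268,213), with its arm, cap and push plate near (303,236). The spare fitting is at (190,213), the bolt at (190,174), the filter at (234,138), and a pink look-alike at (293,159). The side view agrees.

Run:
```python
from h import *
d=np.load('top0.npz'); W=d['W']
for p in [(268,213),(303,236),(190,213),(190,174),(234,138),(293,159),(222,300),(256,350)]: print(p,W[p[1],p[0]].round(3))
# index plate: z 60..75 ring
for nm in('top','side'):
    d=np.load(nm+'0.npz');W=d['W']
    m=(abs(W[...,2]-.068)<.006); m=cv2.morphologyEx(m.astype('uint8'),cv2.MORPH_OPEN,np.ones((2,2)))
    n,l,s,_=cv2.connectedComponentsWithStats(m)
    for i in np.argsort(-s[1:,4])[:2]+1:
        pts=W[l==i][:,:2].astype('float32'); print(nm,s[i],cv2.minEnclosingCircle(pts))
    
    c0=np.array(cv2.minEnclosingCircle(pts)[0]) 
    t=(W[...,2]>.1)&(W[...,2]<.14)
    P=W[t]; np.savetxt(nm+'_hi.txt',P,fmt='%.3f'); print(len(P))
d=np.load('top0.npz'); im=d['im'][165:265,215:335]
e=np.load('side0.npz')['im'][170:265,170:290]
cv2.imwrite('pics/crop.png',np.vstack([cv2.resize(im,(600,300),interpolation=2) if 0 else cv2.resize(im,(360,300),interpolation=2),cv2.resize(e,(360,285),interpolation=2)]))
```

```text
(268, 213) [ 0.538 -0.115  0.087]
(303, 236) [ 0.482 -0.194  0.112]
(190, 213) [ 0.549  0.085 -0.003]
(190, 174) [0.644 0.079 0.036]
(234, 138) [ 0.714 -0.039  0.116]
(293, 159) [ 0.683 -0.182 -0.001]
(222, 300) [ 0.34  -0.006  0.102]
(256, 350) [ 0.109 -0.062 -0.475]
top [ 226  173   85   85 2720] ((0.5352607369422913, -0.11957432329654694), 0.10675859451293945)
top [257  71  27  28 434] ((0.8607697486877441, -0.12813715636730194), 0.03578723967075348)
7961
side [ 180  178  101   67 2264] ((0.5580180287361145, -0.10225546360015869), 0.14277392625808716)
side [256  25 179 174 769] ((0.902703583240509, 0.3257140517234802), 0.642876386642456)
8907
```

View pics/crop.png

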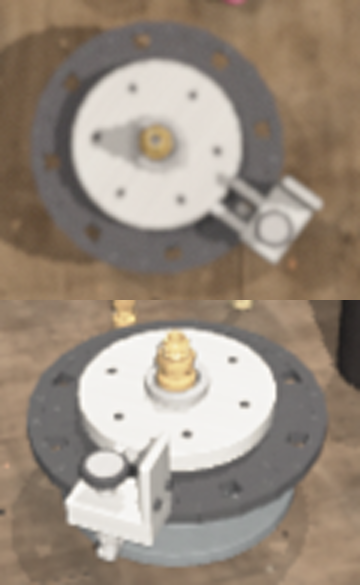

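The crop shows the cap at about (305.7,241) in the full top image and the push plate anticlockwise of it, up and to the right. A blue vise stands near (220,300).

```bash
cat >> h.py <<'E'
def ray(c,u,v,z):
    r=c['R'].T@(np.linalg.inv(c['K'])@[u,v,1]); o=-c['R'].T@c['t']; return o+r*(z-o[2])/r[2]
E
python3 - <<'E'
from h import *
for nm in('top','side'):
    d=np.load(nm+'0.npz');W=d['W'];im=d['im']
    near=np.hypot(W[...,0]-.537,W[...,1]+.119)
    # table disc top
    m=((abs(W[...,2]-.086)<.005)&(near<.09)&(im.min(2)>120)).astype('uint8')
    m=cv2.morphologyEx(m,cv2.MORPH_OPEN,np.ones((3,3)))
    c=max(cv2.findContours(m,0,1)[0],key=cv2.contourArea); c=cv2.convexHull(c)
    P=np.array([ray(d,*q[0],.086)[:2] for q in c]);
    k=P-P.mean(0); A=np.c_[2*P,np.ones(len(P))]; s=np.linalg.lstsq(A,(P**2).sum(1),rcond=None)[0]
    print(nm,'disc',s[:2],np.sqrt(s[2]+s[0]**2+s[1]**2), cv2.minEnclosingCircle(P.astype('float32')))
    # plates & cap
    for lo,hi in((.107,.117),(.127,.139)):
        t=(W[...,2]>lo)&(W[...,2]<hi)&(np.hypot(W[...,0]-.475,W[...,1]+.2)<.06)
        p=W[t]; v,u=np.nonzero(t); print(lo,len(p),p.mean(0).round(4),cv2.minAreaRect(p[:,:2].astype('float32')),u.min(),u.max(),v.min(),v.max())
    t=(abs(W[...,0]-.33)<.15)&(abs(W[...,1])<.12)&(W[...,2]>.03); p=W[t]; print('vise',p.min(0),p.max(0))
    t=(near<.02)&(W[...,2]>.115); print('fit',W[t].mean(0))
d=np.load('top0.npz');print('cap ray',ray(d,305.7,241,.112))
E
```

```text
top disc [ 0.5376936  -0.11271007] 0.0652127926530984 ((0.5377465486526489, -0.11303234845399857), 0.06626800447702408)
0.107 137 [ 0.4703 -0.2014  0.1107] ((0.4756329655647278, -0.20560801029205322), (0.029040751978754997, 0.04448521137237549), 49.663230895996094) 300 319 228 247
0.127 46 [ 0.4949 -0.2209  0.1321] ((0.4949515461921692, -0.22094441950321198), (0.03228529170155525, 0.007235697936266661), 53.25581359863281) 309 321 225 234
vise [ 0.18014345 -0.11859957  0.03004672] [0.47970688 0.06701019 0.11851598]
fit [ 0.53725147 -0.1112429   0.12225303]
side disc [ 0.53926787 -0.11472346] 0.0668326203024613 ((0.538002073764801, -0.11498776078224182), 0.06898076832294464)
0.107 208 [ 0.4757 -0.207   0.1117] ((0.4788666367530823, -0.20882488787174225), (0.031924180686473846, 0.050174180418252945), 50.34148025512695) 197 226 220 237
0.127 72 [ 0.4971 -0.2219  0.1322] ((0.4964712858200073, -0.22119607031345367), (0.03524848818778992, 0.0074289580807089806), 51.54258728027344) 217 226 215 229
vise [ 0.18002649 -0.11974658  0.03009896] [0.47990988 0.04825321 0.11614611]
fit [ 0.53868757 -0.11448761  0.12243896]
cap ray [ 0.47002223 -0.19998725  0.112     ]
```

```bash
cat >> h.py <<'E'
from scipy.spatial.transform import Rotation as Ro
AX=np.array([.5382,-.1135])
def goal(th,tang,z,rad=.112):
    "tool -x along travel at cap angle th(deg); returns tool-frame shift, turn"
    o=ctrl.observe(); R=Ro.from_rotvec(o['tcp_rot']); a=np.radians(th)
    r=np.array([np.cos(a),np.sin(a)]); t=np.array([-r[1],r[0]])
    p=np.r_[AX+rad*r+tang*t,z]
    X=np.r_[-t,0];Z=np.array([0,0,-1.]);G=Ro.from_matrix(np.c_[X,np.cross(Z,X),Z])
    return (R.inv().apply(p-o['tool_pos'])*1000).round(1),(R.inv()*G).as_rotvec(degrees=True).round(2),p.round(4)
E
python3 -c "
from h import *
print(ctrl.nose_length,goal(-128,.008,.2))"
```

```text
0.011 (array([-518.7, -624.2,   42.3]), array([-0.13, -0.  , 14.52]), array([ 0.4756, -0.2067,  0.2   ]))
```

Request:
drive_tool(steps=[[0,-0.519,-0.624,0.042,-0.13,0,14.5],[0,-0.519,-0.624,0.042,-0.13,0,14.5],[0,-0.519,-0.624,0.042,-0.13,0,14.5],[0,-0.519,-0.624,0.042,-0.13,0,14.5],[0,-0.519,-0.624,0.042,-0.13,0,14.5],[0,-0.519,-0.624,0.042,-0.13,0,14.5],[0,-0.519,-0.624,0.042,-0.13,0,14.5],[0,-0.519,-0.624,0.042,-0.13,0,14.5],[0,-0.519,-0.624,0.042,-0.13,0,14.5],[0,-0.519,-0.624,0.042,-0.13,0,14.5]])

```text
time_s: 1.1
tool_pos: [0.3887, 0.0921, 0.2162]
tcp_rot: [1.022, 2.97, 0.004]
ft_force: [0.6, 0.5, 0.0]
gripper_width: 0.0003
finger_force: 0.0
```

```bash
python3 -c "
from h import *
print(goal(-128,.008,.2),ctrl.observe()['joints'],ctrl.observe()['gripper_width'])"
```

```text
(array([-252.2, -182.2,   15.7]), array([0.15, 0.  , 0.04]), array([ 0.4756, -0.2067,  0.2   ])) [ 5.49304452e-02 -2.72804594e-01  2.14146967e+00  2.08791506e-03
  1.27118156e+00 -8.53915753e-01] 0.0002999620211348747
```

Request:
drive_tool(steps=[[0,-0.252,-0.182,0.016,0.15,0,0],[0,-0.252,-0.182,0.016,0.15,0,0],[0,-0.252,-0.182,0.016,0.15,0,0],[0,-0.252,-0.182,0.016,0.15,0,0],[0,-0.252,-0.182,0.016,0.15,0,0],[0,-0.252,-0.182,0.016,0.15,0,0],[0,-0.252,-0.182,0.016,0.15,0,0],[0,-0.252,-0.182,0.016,0.15,0,0],[0,-0.252,-0.182,0.016,0.15,0,0]])

```text
time_s: 2.0
tool_pos: [0.4748, -0.2034, 0.1993]
tcp_rot: [-1.022, -2.968, -0.001]
ft_force: [0.3, 0.8, -1.0]
gripper_width: -0.0002
finger_force: 0.0
```

Run:
```python
from h import *
print(goal(-128,.008,.130))
c=cam('wrist'); s=cam('side')
cv2.imwrite('pics/w1.png',np.hstack([cv2.resize(c['image'],(400,300)),cv2.resize(s['image'][130:280,130:330],(400,300),interpolation=2)]))
W=cloud(c)
t=(abs(W[...,2]-.112)<.004)&(np.hypot(W[...,0]-.47,W[...,1]+.202)<.04); p=W[t]; print(len(p),p.mean(0) if len(p) else 0)
t=(abs(W[...,2]-.133)<.004)&(np.hypot(W[...,0]-.49,W[...,1]+.22)<.05); p=W[t]; print(len(p),cv2.minAreaRect(p[:,:2].astype('float32')) if len(p) else 0)
```

```text
(array([-2.8, -2.2, 69.3]), array([ 0.  , -0.15,  0.02]), array([ 0.4756, -0.2067,  0.13  ]))
1662 [ 0.47298149 -0.20146431  0.1125056 ]
28 ((0.4937736988067627, -0.21825198829174042), (0.03158237412571907, 0.001073581981472671), 52.58941650390625)
```

View pics/w1.png

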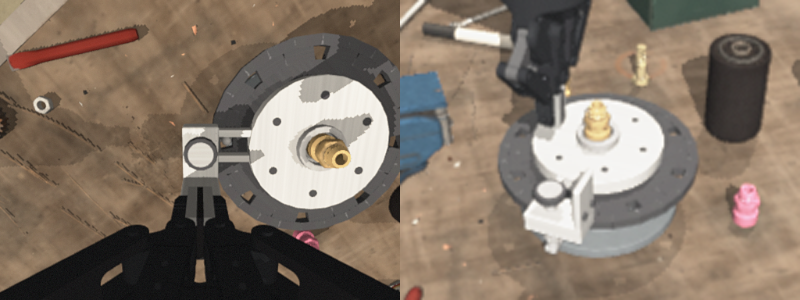

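The wrist view puts the closed fingers in line with the cap at (200,155), with the push plate edge between them at row 180. The side view shows the tips above the arm, clear of the fitting.

Request:
drive_tool(steps=[[0,0,0,0.02,0,0,0],[0,0,0,0.045,0,0,0],[0,0,0,0.06,0,0,0],[0,0,0,0.065,0,0,0],[0,0,0,0.065,0,0,0]])

```text
time_s: 2.6
tool_pos: [0.4749, -0.203, 0.1344]
tcp_rot: [-1.019, -2.97, -0.0]
ft_force: [0.3, 0.1, -0.2]
gripper_width: 0.0003
finger_force: 0.0
```

Run:
```python
from h import *
print(goal(-128,.008,.110))
s=cam('side');c=cam('top')
cv2.imwrite('pics/s2.png',np.hstack([cv2.resize(s['image'][170:260,160:280],(400,300),interpolation=2),cv2.resize(c['image'][190:265,255:355],(400,300),interpolation=2)]))
```

```text
(array([-2.8, -2.5, 24.4]), array([-0.03, -0.12,  0.12]), array([ 0.4756, -0.2067,  0.11  ]))
```

View pics/s2.png

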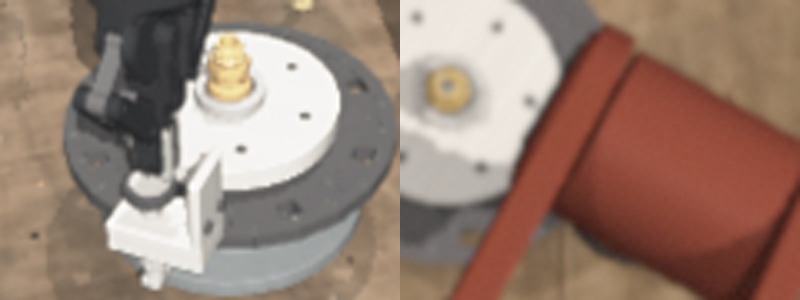

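The side view shows the tips just over the cap, with a gap to the push plate; the arm hides the cap in the top view. Next I press the cap.

Request:
drive_tool(steps=[[0,-0.002,-0.002,0.005,0,0,0],[0,-0.002,-0.002,0.01,0,0,0],[0,-0.002,-0.002,0.014,0,0,0],[0,-0.002,-0.002,0.018,0,0,0],[0,-0.002,-0.002,0.021,0,0,0],[0,-0.002,-0.002,0.023,0,0,0],[0,-0.002,-0.002,0.024,0,0,0],[0,-0.002,-0.002,0.024,0,0,0]])

```text
time_s: 3.5
tool_pos: [0.4766, -0.2081, 0.112]
tcp_rot: [1.022, 2.969, -0.002]
ft_force: [-0.4, -0.3, 7.2]
gripper_width: -0.0003
finger_force: 3.4
```

Run:
```python
from h import *
print(goal(-128,.008,.110), ctrl.observe()['ft_force'])
```

```text
(array([1.7, 0.4, 2. ]), array([-0.03,  0.09,  0.02]), array([ 0.4756, -0.2067,  0.11  ])) [-0.3732981  -0.3031069   7.23069072]
```

Request:
drive_tool(steps=[[0,0,0,0.001,0,0,0],[0,0,0,0.002,0,0,0],[0,0,0,0.002,0,0,0]])

```text
time_s: 3.8
tool_pos: [0.4774, -0.2086, 0.1109]
tcp_rot: [1.021, 2.968, -0.002]
ft_force: [-0.4, 0.1, 8.2]
gripper_width: 0.0003
finger_force: 4.3
```

Request:
drive_tool(steps=[[0,0,0,0.001,0,0,0],[0,0,0,0.001,0,0,0],[0,0,0,0.001,0,0,0]])

```text
time_s: 4.1
tool_pos: [0.4781, -0.2091, 0.1108]
tcp_rot: [1.02, 2.966, -0.003]
ft_force: [-1.4, 1.0, 11.2]
gripper_width: 0.0001
finger_force: 5.6
```

Run:
```python
from h import *
print(ctrl.observe()['ft_force'])
for th in(-128,-123,-118,-113,-108,-103,-98,-93,-88): print(th,*goal(th,.019,.110)[:2])
```

```text
[-1.39473551  0.98987805 11.19766067]
-128 [-7.5  0.4  0.9] [-0.02  0.32  0.03]
-123 [-17.2   2.4   0.9] [-0.03  0.32 -4.97]
-118 [-26.6   5.3   1. ] [-0.05  0.31 -9.97]
-113 [-35.8   9.1   1. ] [ -0.06   0.31 -14.97]
-108 [-44.6  13.6   1.1] [ -0.07   0.31 -19.97]
-103 [-53.   18.9   1.1] [ -0.09   0.31 -24.97]
-98 [-60.9  24.8   1.2] [ -0.1    0.3  -29.97]
-93 [-68.3  31.5   1.2] [ -0.11   0.3  -34.97]
-88 [-75.   38.7   1.2] [ -0.13   0.3  -39.97]
```

Force rose with no further travel, so the plunger is on its stop. Now I push round.

Request:
drive_tool(steps=[[0,-0.004,0,0,0,0,0],[0,-0.0075,0.0004,0,0,0,0],[0,-0.0115,0.001,0,0,0,-2],[0,-0.0153,0.002,0,0,0,-4],[0,-0.019,0.003,0,0,0,-6],[0,-0.0228,0.004,0,0,0,-8],[0,-0.0266,0.0053,0,0,0,-10],[0,-0.0303,0.0067,0,0,0,-12],[0,-0.0303,0.0067,0,0,0,-12]])

```text
time_s: 5.0
tool_pos: [0.5068, -0.2223, 0.1109]
tcp_rot: [0.704, 3.055, -0.003]
ft_force: [0.4, -0.3, 10.7]
gripper_width: 0.0001
finger_force: 5.1
```

```bash
cat > look.py <<'E'
from h import *
import sys
o=ctrl.observe();print(o['tool_pos'],o['ft_force'])
d=o['tool_pos'][:2]-AX; print('tcp polar',np.hypot(*d),np.degrees(np.arctan2(d[1],d[0])))
s=cam('side'); W=cloud(s); cv2.imwrite('pics/%s.png'%sys.argv[1],cv2.resize(s['image'][160:280,150:310],(640,480),interpolation=2))
# push plate: points at z .12-.136 at radius .09-.14
r=np.hypot(W[...,0]-AX[0],W[...,1]-AX[1])
t=(W[...,2]>.129)&(W[...,2]<.1365)&(r>.09)&(r<.14)&(s['image'].min(2)>110); p=W[t][:,:2]
n,l=cv2.connectedComponents(t.astype('uint8')); 
for i in range(1,n):
    q=W[l==i][:,:2]
    if len(q)>15: m=q.mean(0)-AX; print(len(q),'plate angle - 16.2 ->',np.degrees(np.arctan2(m[1],m[0]))-16.2, cv2.minAreaRect(q.astype('float32')))
for a in map(float,sys.argv[2:]): print(a,*goal(a,.018,.110)[:2])
E
python3 look.py l1 -114 -109 -104 -99 -94 -89
```

```text
[ 0.50684556 -0.22229659  0.11088198] [ 0.35621658 -0.31286186 10.70619618]
tcp polar 0.11322454536364512 -106.0766212813446
57 plate angle - 16.2 -> -110.40738974310929 ((0.5296431183815002, -0.22889645397663116), (0.03412456810474396, 0.006873167119920254), 68.47970581054688)
-114.0 [-2.5  0.2  0.9] [-0.03  0.37 -1.98]
-109.0 [-12.1   2.6   1. ] [-0.05  0.37 -6.98]
-104.0 [-21.5   5.7   1. ] [ -0.06   0.36 -11.98]
-99.0 [-30.5   9.7   1.1] [ -0.08   0.36 -16.98]
-94.0 [-39.2  14.4   1.1] [ -0.1    0.36 -21.98]
-89.0 [-47.4  19.9   1.2] [ -0.11   0.35 -26.98]
```

View pics/l1.png

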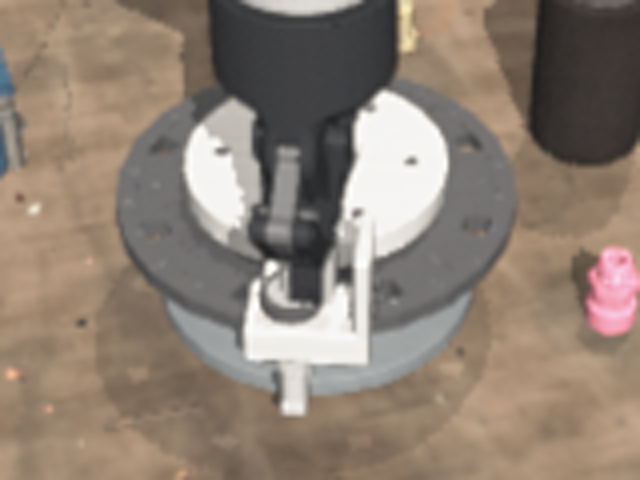

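The table has turned about 17°, with the tips still on the cap. It goes round about 17° more while pressed.

Request:
drive_tool(steps=[[0,-0.0039,0.0008,0,0,0,-2],[0,-0.0078,0.0017,0,0,0,-4],[0,-0.0116,0.0026,0,0,0,-6],[0,-0.0153,0.0038,0,0,0,-8],[0,-0.0191,0.005,0,0,0,-10],[0,-0.0228,0.0065,0,0,0,-12],[0,-0.0264,0.008,0,0,0,-14],[0,-0.03,0.0097,0,0,0,-16],[0,-0.0318,0.0106,0,0,0,-17],[0,-0.0318,0.0106,0,0,0,-17]])

```text
time_s: 6.05
tool_pos: [0.5399, -0.2269, 0.1109]
tcp_rot: [0.245, 3.126, -0.005]
ft_force: [-0.1, -0.4, 9.3]
gripper_width: -0.0
finger_force: 4.7
```

```bash
python3 look.py l2
```

```text
[ 0.53991988 -0.22687597  0.11089246] [-0.14870968 -0.38782433  9.34945933]
tcp polar 0.11338901100445212 -89.13090532972713
20 plate angle - 16.2 -> -95.15854250615267 ((0.5621225237846375, -0.2368139773607254), (0.012272830121219158, 0.0060423933900892735), 85.26213836669922)
```

Request:
drive_tool(steps=[[0,0,0,-0.004,0,0,0],[0,0,0,-0.009,0,0,0],[0,0,0,-0.015,0,0,0],[0,0,0,-0.019,0,0,0],[0,0,0,-0.019,0,0,0]])

```text
time_s: 6.6
tool_pos: [0.5371, -0.225, 0.127]
tcp_rot: [-0.246, -3.132, 0.0]
ft_force: [-0.8, 0.2, 0.2]
gripper_width: 0.0003
finger_force: 0.0
```

```bash
python3 look.py l3 -95 -93 -91 -89 -87 -85 -83 -82
```

```text
[ 0.53706709 -0.22504016  0.12703486] [-0.75970974  0.15770876  0.16732459]
tcp polar 0.11154590986165255 -90.58193145710051
49 plate angle - 16.2 -> -94.96772191817955 ((0.5624645352363586, -0.2285470813512802), (0.030173273757100105, 0.0073328763246536255), 85.67803955078125)
-95.0 [-9.6 -0.2 16.7] [ 0.   -0.05 -3.98]
-93.0 [-13.5   0.8  16.7] [ 0.   -0.05 -5.98]
-91.0 [-17.3   1.9  16.7] [ 0.01 -0.05 -7.98]
-89.0 [-21.    3.1  16.7] [ 0.01 -0.05 -9.98]
-87.0 [-24.8   4.5  16.7] [ 1.000e-02 -5.000e-02 -1.198e+01]
-85.0 [-28.4   6.   16.7] [ 1.000e-02 -5.000e-02 -1.398e+01]
-83.0 [-32.    7.6  16.7] [ 1.000e-02 -5.000e-02 -1.598e+01]
-82.0 [-33.8   8.4  16.7] [ 1.000e-02 -5.000e-02 -1.698e+01]
```

View pics/l3.png

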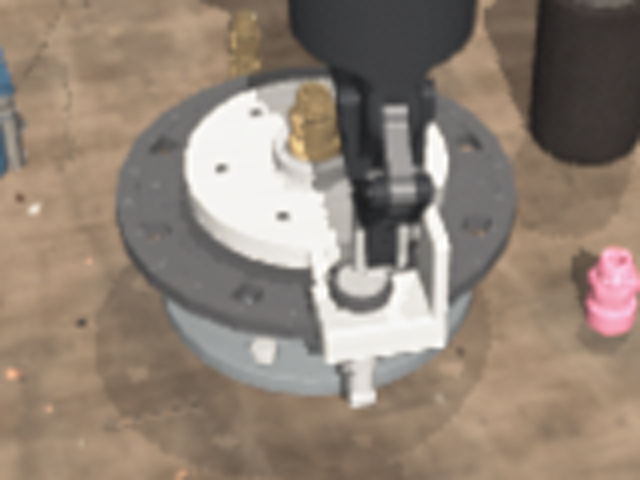

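The cap is still down, with the pin riding under the plate, and the fingers stand between cap and push plate. I push gently on the plate face.

Request:
drive_tool(steps=[[0,-0.005,0,0,0,0,-2],[0,-0.0096,0,0,0,0,-4],[0,-0.0115,0.0004,0,0,0,-5],[0,-0.0135,0.0008,0,0,0,-6],[0,-0.0154,0.0013,0,0,0,-7],[0,-0.0173,0.0019,0,0,0,-8],[0,-0.0192,0.0025,0,0,0,-9],[0,-0.021,0.0031,0,0,0,-10],[0,-0.0229,0.0038,0,0,0,-11],[0,-0.0248,0.0045,0,0,0,-12]])

```text
time_s: 7.65
tool_pos: [0.5621, -0.2245, 0.1264]
tcp_rot: [0.085, -3.139, -0.0]
ft_force: [-2.0, -1.3, -1.7]
gripper_width: 0.0001
finger_force: 1.4
```

```bash
python3 look.py l4 -87 -86 -85 -84 -83 -82 -81
```

```text
[ 0.56205707 -0.22446701  0.12643634] [-1.97626069 -1.31373603 -1.70124106]
tcp polar 0.11350258941708828 -77.86653146827013
27 plate angle - 16.2 -> -88.59372948724379 ((0.5770878195762634, -0.23308634757995605), (0.017470628023147583, 0.008478209376335144), 59.9242057800293)
-87.0 [ 0.7 -0.1 16.7] [0.03 0.   0.12]
-86.0 [-1.2  0.2 16.7] [ 0.03  0.   -0.88]
-85.0 [-3.2  0.6 16.7] [ 0.03  0.   -1.88]
-84.0 [-5.1  1.  16.7] [ 0.03  0.   -2.88]
-83.0 [-7.1  1.4 16.7] [ 0.03  0.   -3.88]
-82.0 [-9.   1.9 16.7] [ 0.03  0.   -4.88]
-81.0 [-10.9   2.4  16.7] [ 0.03  0.   -5.88]
```

Request:
drive_tool(steps=[[0,-0.001,0.0001,0,0,0,-0.5],[0,-0.002,0.0003,0,0,0,-1],[0,-0.003,0.0005,0,0,0,-1.5],[0,-0.004,0.0008,0,0,0,-2],[0,-0.005,0.001,0,0,0,-2.5],[0,-0.0058,0.0012,0,0,0,-3],[0,-0.0066,0.0013,0,0,0,-3.5],[0,-0.0074,0.0015,0,0,0,-4]])

```text
time_s: 8.5
tool_pos: [0.5701, -0.2228, 0.1273]
tcp_rot: [-0.193, 3.135, -0.001]
ft_force: [-0.5, 0.8, 0.4]
gripper_width: 0.0002
finger_force: 0.0
```

```bash
python3 look.py l5 -84 -83 -82 -81
```

```text
[ 0.57011095 -0.22277137  0.12730722] [-0.45228279  0.76323808  0.42095092]
tcp polar 0.11383558948924402 -73.72040249622246
29 plate angle - 16.2 -> -83.85575172102958 ((0.5859436392784119, -0.22943833470344543), (0.007211260963231325, 0.01541320700198412), 8.815994262695312)
-84.0 [ 2.3 -0.  17.2] [-0.02  0.02  1.07]
-83.0 [ 0.3  0.3 17.2] [-0.02  0.02  0.07]
-82.0 [-1.6  0.6 17.2] [-0.02  0.02 -0.93]
-81.0 [-3.6  1.  17.2] [-0.02  0.02 -1.93]
```

View pics/l5.png

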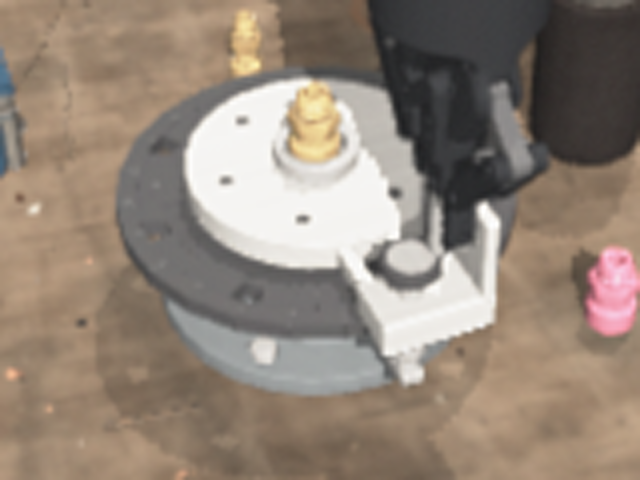

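The fingers are against the plate with the cap visible at about (410,258). I check the cap's height by depth.

```bash
cat > cap.py <<'E'
from h import *
s=cam('side');W=cloud(s)
u,v=150+410//4,160+256//4
print(W[v-2:v+2,u-4:u+5,2].round(4))
w=cam('wrist');W=cloud(w)
t=(np.hypot(W[...,0]-.552,W[...,1]+.2247)<.012)&(W[...,2]>.095)&(W[...,2]<.12);print('wrist',t.sum(),np.median(W[t][:,2]) if t.any() else 0)
E
python3 cap.py
```

```text
[[0.1123 0.1121 0.1124 0.1127 0.1117 0.1123 0.1122 0.1119 0.1128]
 [0.1115 0.1126 0.1108 0.1134 0.1131 0.1132 0.1119 0.1114 0.1103]
 [0.113  0.1141 0.1134 0.1121 0.1114 0.1121 0.1119 0.1115 0.1119]
 [0.1118 0.1135 0.1109 0.1125 0.1118 0.1125 0.1121 0.113  0.1117]]
wrist 2055 0.11286419556388287
```

The cap is up at 112 mm, so the pin is locked in the next hole. I back off and lift clear.

Request:
drive_tool(steps=[[0,0.003,0,0,0,0,0],[0,0.004,0,-0.005,0,0,0],[0,0.004,0,-0.03,0,0,0],[0,0.004,0,-0.07,0,0,0],[0,0.004,0,-0.11,0,0,0],[0,0.004,0,-0.14,0,0,0],[0,0.004,0,-0.14,0,0,0],[0,0.004,0,-0.14,0,0,0]])

```text
time_s: 9.45
tool_pos: [0.566, -0.2234, 0.2682]
tcp_rot: [-0.192, 3.134, -0.002]
ft_force: [0.2, -0.3, -0.5]
gripper_width: 0.0003
finger_force: 0.0
```

```bash
python3 cap.py; python3 look.py l6
```

```text
[[0.1123 0.112  0.1119 0.1118 0.1132 0.1123 0.1118 0.1119 0.1116]
 [0.1122 0.1128 0.1124 0.115  0.1123 0.1127 0.1121 0.1117 0.1126]
 [0.1109 0.1128 0.1121 0.1126 0.112  0.1131 0.113  0.1127 0.114 ]
 [0.1134 0.1125 0.1123 0.1113 0.1123 0.1105 0.1119 0.1136 0.1128]]
wrist 615 0.11285712627982354
[ 0.56466265 -0.22266736  0.26513111] [-0.20246794  0.51583227 -0.8176422 ]
tcp polar 0.11232891516453941 -76.37407769879802
62 plate angle - 16.2 -> -82.8075109192053 ((0.5855074524879456, -0.21920211613178253), (0.007363715209066868, 0.03715118393301964), 4.667113304138184)
```

View pics/l6.png

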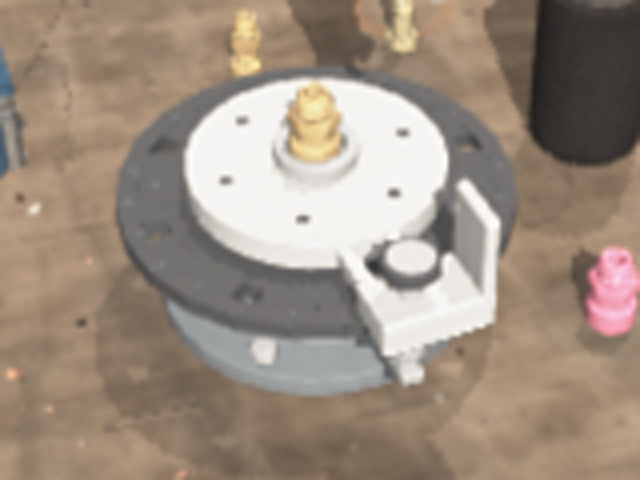

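The table has turned 45° (−128° to −83°). The cap is up, the fitting is standing upright, and the hand is clear.

```bash
python3 -c "
from plant import ctrl
print(ctrl.sign_off())"
```

```text
the job is handed in; nothing more can be done
None
```

I indexed the table one hole anticlockwise: the cap is back up at 112 mm with the pin in the next hole, the brass fitting is still upright, the hand is clear, and the job was handed in at about 10 s.

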